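# Set the cleaned bushes on their paint stands

### The arm

A 6-joint arm with a two-finger parallel gripper is mounted at the origin on the work surface. World frame = base frame: x ahead of the robot, y to its left, z up, the work surface at z = 0. Lengths are in m, angles in degrees, forces in N, time in s.
With the tool pointing down it reaches from about 0.325 to 0.775 m from the base axis. Payload 5.5 kg.
Tool frame: the origin (TCP) lies at the centre of the arm's flange, where the gripper is bolted on; the fingertips stand 182 mm ahead of it and the grasp point (between the pads) lies 163 mm ahead of it; z points along the fingers, y is the direction in which the jaws open and shut (so a half turn about z gives the same grasp; the last joint's range is limited). The gripper opens to 88 mm and grips with 3 to 60 N. Pads are 20 mm wide; open, the fingers measure 115 mm over their backs; the gripper's body (75 mm by 178 mm) begins 61 mm behind the grasp point.
Start: joints at [65.678, 5.22, 70.514, -0, 104.267, -3.249], TCP at [0.216, 0.56, 0.405] pointing down, gripper open.
Joint ranges: [-164.24, 164.24], [-49.07, 125.15], [9.68, 141.18], [-86.29, 266.29], [3.28, 154.24], [-151.56, 151.56]. Speed limits (degrees/s): [147.25, 147.25, 172.46, 180, 180, 180].

### API

Orientations are given as [roll, pitch, yaw] about the fixed x, y, z axes, in that order (R = Rz(yaw) Ry(pitch) Rx(roll)).
In Python, from station import r gives the robot as it stands. The module is installed in compiled form; this text tells all that it offers. Calls block until the motion is done:
- r.reach(position, orientation): joint-space move of the TCP to a pose.
- r.servo_line(position, rotation=None, speed=0.15): straight line of the TCP; rotation=None keeps the orientation; speed is the mean speed in m/s.
- r.move_joints(angles): joint-space move.
- r.let_go() and r.grab(squeeze=None): open the fingers fully, or close them until they stop; squeeze is the grip in N (None keeps the last).
- r.wait(seconds).
- r.inverse_kinematics(position, orientation): joint angles nearest the present ones, or None.
- r.sense(): the state.
- r.snapshot(name): name is "side" or "top"; returns a dict with "frame" (420x560x3 uint8, red, green, blue), "fx", "fy", "cx", "cy" (pixels), "R" (3x3) and "t" (3): a world point X has camera coordinates R X + t. Camera axes: x right, y down, z forward; pixel columns grow to the right and rows downward; lengths in m; the calibration is good to about 2 mm. A picture is of the moment at which its call begins. There is no depth.
A pose or a line that the arm cannot do raises r.IKError and nothing moves.
- r.hand_in(): hands the job in, once; it reports no verdict.
The state is a dict: "clock": time; "joints": joint angles; "joint_vel": joint speeds; "joint_torque": joint torques, N m; "tcp_pos": TCP position; "orientation": TCP orientation; "contact_force": force on the tool from outside, world axes, zero at the start; "torque": the same for the moment, N m; "opening": finger opening in m.
Only numpy, scipy, OpenCV 4.12 (cv2) and the standard library are available. Lean on these libraries where they do the work, as an engineer would, in place of code of your own. Each camera call takes 0.05 s, during which the arm holds its last target. There are 200 camera calls.

### The job

The three open steel bushes are clean and ready for spraying: put each one over the dowel of its own wooden paint stand, the largest bush on the largest stand, the middle one on the middle stand and the smallest on the smallest, lying flat on the block. Leave the two solid pistons standing where they are.

Things in the scene. Friction and masses are not known exactly. Their poses are not given: they have to be found in the camera images.
- bush_large_mid (a point): the large bush, loose: a plain steel ring open at both ends, standing on end on the bench; outside diameter 62 mm, bore 49 mm, height 40 mm. Point: its centre, on the axis and half-way up (20 mm above its underside); z is its axis, pointing up.
- bush_medium_mid (a point): the medium bush, loose: a plain steel ring open at both ends, standing on end on the bench; outside diameter 48 mm, bore 37 mm, height 35 mm. Point: its centre, on the axis and half-way up (17.5 mm above its underside); z is its axis, pointing up.
- bush_small_mid (a point): the small bush, loose: a plain steel ring open at both ends, standing on end on the bench; outside diameter 36 mm, bore 27 mm, height 30 mm. Point: its centre, on the axis and half-way up (15 mm above its underside); z is its axis, pointing up.
- stand_large_top (a point): the large paint stand, fixed to the bench: a square block 90 x 90 x 15 mm of pale wood with a darker upright round dowel of 32 mm diameter in its middle that stands 28 mm above the block. Point: on the dowel's axis, level with the top face of the block (15 mm above the bench; the dowel rises from here); z up, x and y along the block's sides.
- stand_medium_top (a point): the medium paint stand, fixed to the bench: a square block 74 x 74 x 15 mm of pale wood with a darker upright round dowel of 20 mm diameter in its middle that stands 25 mm above the block. Point: on the dowel's axis, level with the top face of the block (15 mm above the bench; the dowel rises from here); z up, x and y along the block's sides.
- stand_small_top (a point): the small paint stand, fixed to the bench: a square block 60 x 60 x 15 mm of pale wood with a darker upright round dowel of 10 mm diameter in its middle that stands 22 mm above the block. Point: on the dowel's axis, level with the top face of the block (15 mm above the bench; the dowel rises from here); z up, x and y along the block's sides.
- piston_wide_mid (a point): a solid steel piston, loose, not part of the job: a cylinder with a flat closed top (no hole) and a groove round it near the top; diameter 54 mm, height 38 mm, standing on the bench. Point: its centre, half-way up; z up.
- piston_narrow_mid (a point): a solid steel piston, loose, not part of the job: a cylinder with a flat closed top (no hole) and a groove round it near the top; diameter 40 mm, height 45 mm, standing on the bench. Point: its centre, half-way up; z up.
Mind the look-alikes: they are no part of the job. Leave any green look-alike of the part that bears bush_large_mid alone.

How it is judged (in metres and radians):
At the end, for the whole second after the job is handed in: Each bush is over the dowel of the stand of its own size: centre within 12 mm of the dowel's axis, resting on the block (height within 3 mm), level within 0.1 rad, let go and at rest; both pistons upright and within 20 mm of where they began (horizontal distance between bush_large_mid and stand_large_top below 0.012 m and z of bush_large_mid in the frame of stand_large_top between 0.017 and 0.023 m and (angle between bush_large_mid's own z axis and vertical below 0.1 rad or angle between bush_large_mid's own z axis and vertical above 3.0416 rad) and linear speed of each of bush_large, bush_medium, bush_small below 0.02 m/s and horizontal distance between bush_medium_mid and stand_medium_top below 0.012 m and z of bush_medium_mid in the frame of stand_medium_top between 0.0145 and 0.0205 m and (angle between bush_medium_mid's own z axis and vertical below 0.1 rad or angle between bush_medium_mid's own z axis and vertical above 3.0416 rad) and horizontal distance between bush_small_mid and stand_small_top below 0.012 m and z of bush_small_mid in the frame of stand_small_top between 0.012 and 0.018 m and (angle between bush_small_mid's own z axis and vertical below 0.1 rad or angle between bush_small_mid's own z axis and vertical above 3.0416 rad) and distance of each of piston_wide_mid, piston_narrow_mid from where it was at the start of the episode below 0.02 m and angle between each of piston_wide_mid, piston_narrow_mid's own z axis and vertical below 0.15 rad); the robot touches nothing.
It fails at once if the wide piston is knocked over or shifted by more than 20 mm (distance of piston_wide_mid from where it was at the start of the episode above 0.02 m or angle between piston_wide_mid's own z axis and vertical above 0.3 rad).
It fails at once if the narrow piston is knocked over or shifted by more than 20 mm (distance of piston_narrow_mid from where it was at the start of the episode above 0.02 m or angle between piston_narrow_mid's own z axis and vertical above 0.3 rad).
It also fails if it takes over 90 s, if anything falls off the work surface, if the arm or the gripper's body presses on something with over 40 N, if the wrist force passes 120 N, or if a joint passes its speed limit or range.

## Working session

There is one attempt and no reset: what is moved stays moved. The work goes in short steps, each a Python script; the robot and the scene stay as the last script left them, time stands still between calls to the robot, and variables do not carry over. Pictures are saved under pics/ and viewed, about 12 in all and at most 16, crops included, and the job is handed in when it is done.

```bash
mkdir -p pics; python3 - <<'E'
from station import r
import cv2
for n in("top","side"):
    s=r.snapshot(n); cv2.imwrite(f"pics/{n}0.png",cv2.cvtColor(s["frame"],cv2.COLOR_RGB2BGR))
    print(n,s["fx"],s["fy"],s["cx"],s["cy"],s["R"],s["t"])
s=r.sense();print(s["orientation"],s["clock"])
E
```

```text
top 442.05086968337963 442.05086968337963 280.2510208206983 202.18423671689956 [[-0.0021137  -0.99998994 -0.00395545]
 [-0.99085379  0.00262804 -0.13491426]
 [ 0.1349233   0.00363411 -0.99084938]] [-0.00601829  0.48909441  0.88549806]
side 439.26971856800697 439.26971856800697 282.50224382975694 210.57151808177161 [[ 0.97266754 -0.23181446  0.01341316]
 [-0.17510351 -0.77020093 -0.6132938 ]
 [ 0.1525012   0.59418228 -0.78974097]] [-0.49433213  0.11983802  0.90123401]
[-1.79899306e+02 -6.25770259e-03  1.58926806e+02] 0.1
```

View pics/top0.png

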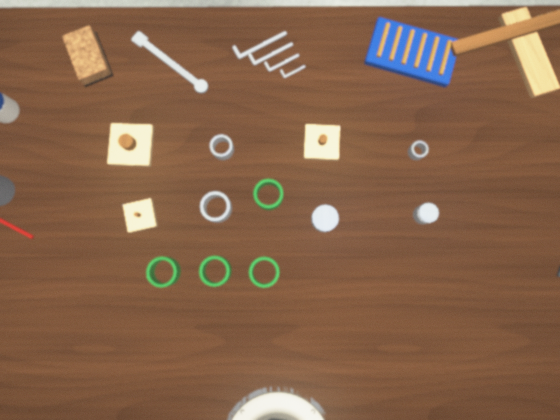

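View pics/side0.png

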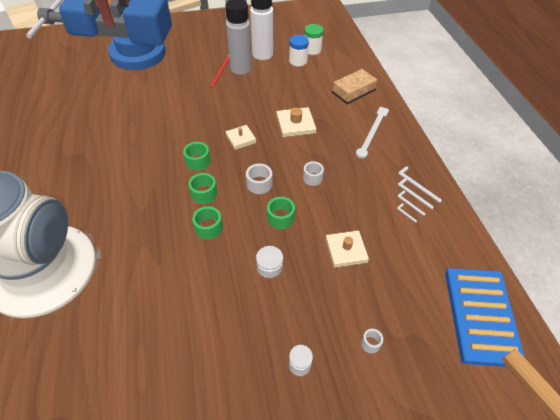

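The top view shows these candidates:
- **Large bush:** grey ring at (215,206). The green rings at (268,193), (162,272), (214,271) and (264,272) are decoys, and the solid piston at (325,218) could also be mistaken for it.
- **Medium bush:** grey ring at (221,147).
- **Small bush:** grey ring at (419,150). The solid piston at (428,213) could be mistaken for it.
- **Stands:** large at (130,142), medium at (322,140), small at (139,215).

I'll localise these by matching silhouettes in both views, with one close crop as a check.

```bash
cat > h.py <<'E'
import numpy as np, cv2
from scipy.optimize import least_squares
OBJ=dict(bl=(.031,.040,0),bm=(.024,.035,0),bs=(.018,.030,0),pw=(.027,.038,0),pn=(.020,.045,0),sl=(.045,.015,1),sm=(.037,.015,1),ss=(.030,.015,1))
def proj(s,P):
    c=np.asarray(P)@np.asarray(s["R"]).T+s["t"]
    return np.c_[s["fx"]*c[:,0]/c[:,2]+s["cx"],s["fy"]*c[:,1]/c[:,2]+s["cy"]]
def back(s,u,v,z):
    R=np.asarray(s["R"]);o=-R.T@s["t"];d=R.T@[(u-s["cx"])/s["fx"],(v-s["cy"])/s["fy"],1]
    return o+d*(z-o[2])/d[2]
def pts(n,x,y,yaw=0,z0=0):
    a,h,sq=OBJ[n]
    t=np.arange(4)*np.pi/2+np.pi/4+yaw if sq else np.linspace(0,2*np.pi,60,endpoint=False)
    rr=a*2**.5 if sq else a
    return np.array([[x+rr*np.cos(q),y+rr*np.sin(q),z0+z] for z in(0,h) for q in t])
def mask(s,n):
    hsv=cv2.cvtColor(s["frame"],cv2.COLOR_RGB2HSV);H,S,V=cv2.split(hsv)
    return ((H>12)&(H<40)&(S<150)&(V>185) if OBJ[n][2] else (S<60)&(V>70)).astype(np.uint8)
def hullc(p):
    h=cv2.convexHull(p.astype(np.float32));m=cv2.moments(h);return np.array([m["m10"],m["m01"]])/m["m00"],m["m00"],h
def find(n,s,guess,z0=0):
    """silhouette of the blob nearest the guess -> (x,y), hull-area ratio, yaw"""
    k,L,st,ce=cv2.connectedComponentsWithStats(mask(s,n))
    g=hullc(proj(s,pts(n,*guess,z0=z0)))[0]
    c=[i for i in range(1,k) if st[i,4]>60]
    i=min(c,key=lambda i:np.hypot(*(ce[i]-g)))
    v,u=np.nonzero(L==i)
    q=np.concatenate([np.c_[u+a,v+b] for a in(-.5,.5) for b in(-.5,.5)])
    C,A,h=hullc(q);yaw=0
    if OBJ[n][2]:
        W=np.array([back(s,a,b,.015+z0)[:2] for a,b in h[:,0]],np.float32)
        yaw=np.radians(cv2.minAreaRect(W)[2])
    f=lambda p:hullc(proj(s,pts(n,*p,yaw,z0)))[0]-C
    x=least_squares(f,guess,diff_step=1e-3).x
    return x,A/hullc(proj(s,pts(n,*x,yaw,z0)))[1],np.degrees(yaw)
E
python3 - <<'E'
from station import r
from h import *
px=dict(bl=(215,206),bm=(221,147),bs=(419,150),pw=(325,218),pn=(428,213),sl=(130,144),sm=(322,141),ss=(139,215))
T=r.snapshot("top");S=r.snapshot("side")
for n,(u,v) in px.items():
    g=back(T,u,v,OBJ[n][1])[:2]
    for s in(T,S):
        x,a,y=find(n,s,g);print(n,x.round(4),round(a,2),round(y,1),round(np.hypot(*x),3))
b=cv2.cvtColor(T["frame"],cv2.COLOR_RGB2BGR)[110:300,100:460]
cv2.imwrite("pics/crop.png",cv2.resize(b,None,fx=2.2,fy=2.2,interpolation=2))
E
```

```text
bl [0.4821 0.1291] 1.11 0.0 0.499
bl [0.4815 0.1298] 1.03 0.0 0.499
bm [0.6124 0.1194] 1.09 0.0 0.624
bm [0.6112 0.1197] 1.05 0.0 0.623
bs [ 0.6047 -0.3033] 1.11 0.0 0.676
bs [ 0.6038 -0.3013] 1.04 0.0 0.675
pw [ 0.4572 -0.1   ] 1.16 0.0 0.468
pw [ 0.4565 -0.0982] 1.03 0.0 0.467
pn [ 0.4668 -0.3116] 1.14 0.0 0.561
pn [ 0.4661 -0.3088] 1.04 0.0 0.559
sl [0.6212 0.3205] 1.02 87.6 0.699
sl [0.6212 0.3209] 1.03 87.7 0.699
sm [ 0.6257 -0.0976] 1.07 86.8 0.633
sm [ 0.6255 -0.0958] 1.0 86.7 0.633
ss [0.4659 0.2935] 1.08 12.8 0.551
ss [0.4664 0.2943] 1.01 12.8 0.552
```

View pics/crop.png

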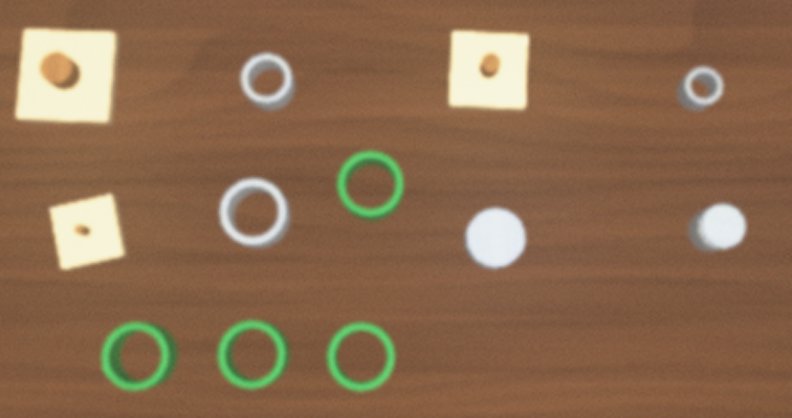

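The grey rings are open, the pistons have closed tops, and the decoys are green. Both views agree to within about 2 mm, and the sizes match the description. I'll start with the large bush.

```bash
cat > go.py <<'E'
import sys
from station import r
from h import *
P=dict(bl=(.4818,.1295),bm=(.6118,.1196),bs=(.6043,-.3023),sl=(.6212,.3207),sm=(.6256,-.0967),ss=(.4662,.2939))
O=[180,0,180]; G=.163
def tr(x,y,z,**k): r.servo_line([x,y,z+G],**k)
def put(b,s):
    (x,y),(X,Y)=P[b],P[s]
    r.reach([x,y,.15+G],O); tr(x,y,.024,speed=.12)
    r.grab(30); g=r.sense(); print("opening",g["opening"],g["clock"])
    tr(x,y,.13,speed=.12)
    r.reach([X,Y,.13+G],O); print("held",r.sense()["opening"])
    tr(X,Y,.070,speed=.12); tr(X,Y,.040,speed=.04)
    print("force",np.round(r.sense()["contact_force"],1))
    r.let_go(); tr(X,Y,.15,speed=.12)
    print("clock",r.sense()["clock"])
def look(tag,P0=P):
    T=r.snapshot("top");S=r.snapshot("side")
    for n,i in(("top",T),("side",S)): cv2.imwrite(f"pics/{n}_{tag}.png",cv2.cvtColor(i["frame"],cv2.COLOR_RGB2BGR))
    return T,S
if __name__=="__main__":
    b=sys.argv[1]; put("b"+b,"s"+b); look(b)
E
python3 - <<'E'
from go import *
for k,p in P.items(): print(k,[np.round(r.inverse_kinematics([*p,z+G],O)) for z in(.024,.15)])
E
python3 go.py l
```

```text
bl [array([ 11.,  -6., 104.,   0.,  82., -79.]), array([ 11., -10.,  95.,   0.,  95., -79.])]
bm [array([  8.,  13.,  85.,   0.,  83., -82.]), array([  8.,   9.,  76.,   0.,  95., -82.])]
bs [array([ -29.,   20.,   76.,    0.,   84., -119.]), array([ -29.,   17.,   67.,    0.,   96., -119.])]
sl [array([ 25.,  24.,  71.,   0.,  85., -65.]), array([ 25.,  21.,  62.,   0.,  97., -65.])]
sm [array([ -12.,   14.,   83.,    0.,   83., -102.]), array([ -12.,   10.,   74.,    0.,   95., -102.])]
ss [array([ 29.,   2.,  96.,   0.,  82., -61.]), array([ 29.,  -2.,  87.,   0.,  95., -61.])]
opening 0.06285693064363278 3.7917
held 0.0629040954964677
force [ 0.4 -0.5 -3.7]
clock 8.975
```

View pics/side_l.png

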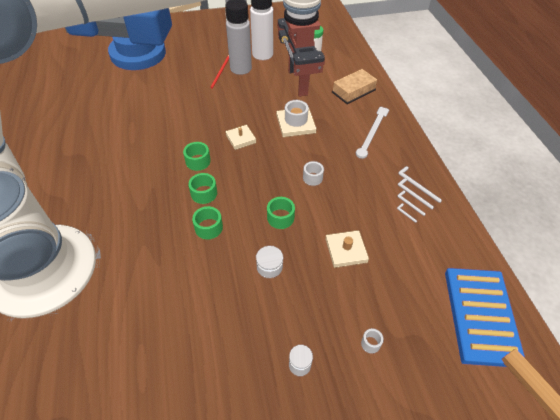

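The large bush sits flat over its dowel at (296,113). The measured grip width of 62.9 mm fits its 62 mm diameter. Next are the medium and small bushes.

```bash
python3 go.py m && python3 go.py s && python3 - <<'E'
from go import *
r.reach([.25,.5,.42],O)
T,S=look("end")
for b in"lms":
    for s in(T,S):
        x,a,_=find("b"+b,s,P["s"+b],z0=.015); print(b,x.round(4),round(a,2),"err mm",((x-P["s"+b])*1e3).round(1))
for n,p in(("pw",(.4569,-.0991)),("pn",(.4665,-.3102))):
    for s in(T,S): print(n,find(n,s,p)[0].round(4))
cv2.imwrite("pics/endcrop.png",np.vstack([cv2.cvtColor(i["frame"],cv2.COLOR_RGB2BGR)[a:a+190,c:c+400]for i,a,c in((T,100,90),(S,90,60))]))
s=r.sense();print(s["clock"],s["opening"])
E
```

```text
opening 0.046525668331567696 11.8083
held 0.0466693089677218
force [ 0.7 -0.3 -1.3]
clock 17.125
opening 0.03574257167377331 20.125
held 0.03609499931869394
force [-0.6 -0.8 -0.8]
clock 26.8917
l [0.6137 0.3117] 1.92 err mm [-7.5 -9. ]
l [0.6155 0.3062] 1.72 err mm [ -5.7 -14.5]
m [ 0.6183 -0.0955] 2.3 err mm [-7.3  1.2]
m [ 0.6183 -0.1058] 1.94 err mm [-7.3 -9.1]
s [0.4636 0.2865] 2.53 err mm [-2.6 -7.4]
s [0.4632 0.2824] 2.08 err mm [ -3.  -11.5]
pw [ 0.4572 -0.1   ]
pw [ 0.4565 -0.0982]
pn [ 0.4667 -0.3117]
pn [ 0.4661 -0.3088]
28.3 0.0875824187589996
```

View pics/side_end.png

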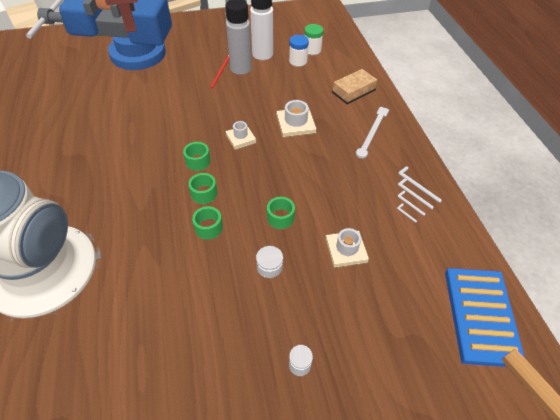

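View pics/top_end.png

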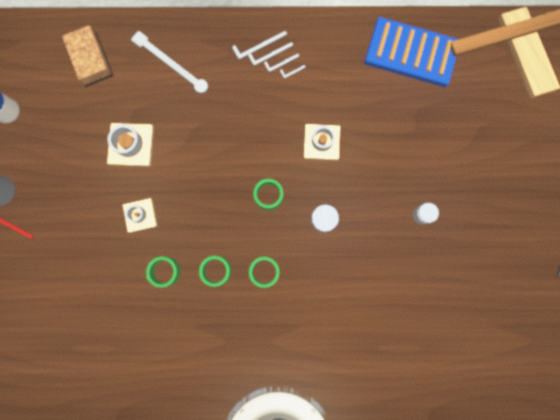

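All three bushes look seated: large at (296,113), medium at (348,241) and small at (240,130) in the side view. My numeric check is invalid, because the mask merged bush and pale block (area ratios of about 2). I'll check against an overlay of the expected outlines instead.

```bash
python3 - <<'E'
from go import *
T=r.snapshot("top");S=r.snapshot("side");t=[]
for s in(T,S):
  row=[]
  for b in"lms":
    p=proj(s,pts("b"+b,*P["s"+b],z0=.015)); c=p.mean(0).round().astype(int); k=6
    im=cv2.cvtColor(s["frame"],cv2.COLOR_RGB2BGR)[c[1]-22:c[1]+22,c[0]-22:c[0]+22]
    im=cv2.resize(im,None,fx=k,fy=k,interpolation=2)
    for q,col in((p[:60],(0,0,255)),(p[60:],(255,0,0))):
        cv2.polylines(im,[((q-c+22.5)*k).round().astype(int)],True,col,1)
    row.append(im)
  t.append(np.hstack(row))
cv2.imwrite("pics/overlay.png",np.vstack(t))
E
```

```text
(no output)
```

View pics/overlay.png

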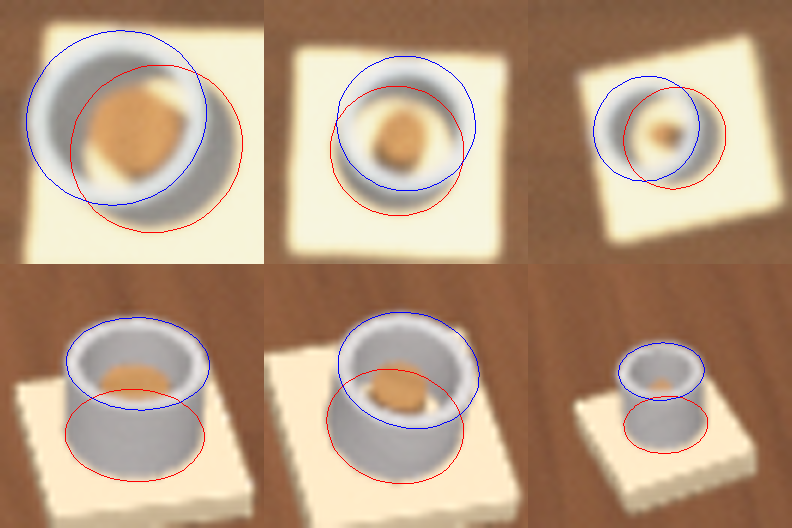

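The seated outlines predicted from the dowel centres (blue for the top rim, red for the bottom) match all three bushes in both views to within a pixel (about 2 mm), level and at the right height. The pistons haven't moved and the arm is clear, so I'm handing in.

```bash
python3 -c "
from station import r
r.hand_in();print(r.sense()['clock'])"
```

```text
the job is handed in; nothing more can be done
the job is handed in; nothing more can be done
```

All three bushes are over the dowels of their own stands, and I handed the job in with the clock at about 28 s of the 90 s allowed. No verdict was reported.

- **Grasps:** each bush was picked up once, with finger openings of 62.9, 46.5 and 35.7 mm against diameters of 62, 48 and 36 mm. The contact force when each was set down stayed below 4 N.
- **Seating:** in the final overlay, all three bushes match their expected seated outlines in both views to about a pixel (roughly 2 mm), level and at block height.
- **Pistons and look-alikes:** both pistons measured within 0.1 mm of where they started. I did not touch the green rings.
- **Failed check:** my automatic silhouette measurement of the placed bushes was invalid. It merged the grey bush with the pale block and showed false errors of up to 15 mm, so I relied on the overlay instead.

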